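# Fit the sensor probe and hold the heat sink to the sprung fixture

### The arm

A 7-joint arm with a two-finger parallel gripper is mounted at the origin on the work surface. World frame = base frame: x ahead of the robot, y to its left, z up, the work surface at z = 0. Lengths are in mm, angles in rad, forces in N, time in s.
With the tool pointing down it reaches from about 400 to 875 mm from the base axis. Payload 4.4 kg.
Tool frame: the origin (TCP) lies on the centre line of the jaws, within the pads' length; the fingertips stand 14 mm ahead of it and the grasp point (between the pads) lies 5 mm behind it (tips_ahead is the distance from the TCP to the fingertips, in mm); z points along the fingers, y is the line along which they close (so a half turn about z gives the same grasp; the last joint's range is limited). The gripper opens to 85 mm and grips with 20 to 120 N. Pads are 22 mm wide; open, the fingers measure 114 mm over their backs; the gripper's body (76 mm by 85 mm) begins 54 mm behind the grasp point. The pads swing forward as they close: fully open they stand 13 mm farther back than shut.
Start: joints at [-1.241, 0.628, 0.038, 1.517, -0.027, 0.996, -0.02], TCP at [250.584, 599.771, 245.313] pointing down, gripper open.
Joint ranges: [-3.06, 3.06], [-0.37, 2.12], [-1.25, 1.32], [0.18, 2.47], [-1.1, 4.24], [0.23, 1.98], [-2.94, 2.94]. Speed limits (rad/s): [2.57, 2.57, 3.14, 3.14, 3.14, 3.14, 3.14].

### API

Orientations are given as [roll, pitch, yaw] about the fixed x, y, z axes, in that order (R = Rz(yaw) Ry(pitch) Rx(roll)).
In Python, from cell import * gives the robot as it stands.
- The arm moves only by the tool move_arm, never from a script. Its argument "rows" is text: rows parted by semicolons, each of 7 numbers parted by spaces: the shift along the tool's x, y, z scaled (see below), then the turn, a rotation vector about the tool's x, y, z scaled (see below), then the closure, from -1 (fully open) to 1 (shut). A call has 1 to 12 rows; each row is the pose to reach, as a shift and turn from the pose commanded when the call began, along the tool's axes at that moment; what a row does not reach only later rows make up. The controller multiplies each number of a shift by 0.3 m and each number of a turn by pi/2 rad. A row lasts 1/12 s, in which the tool goes at most 41.7 mm and 7.16 degrees, less where a joint would pass 70% of its speed; a pose out of reach is approached as far as the arm can. A call with a number of a shift or a turn outside -1 to 1 is refused whole. A call with a gripper value outside its range is refused whole. The fingers move at their own pace and stop on an object; the grip force is fixed at half the most. Time passes only in rows, so rows that repeat a pose let the fingers close. It gives the time, the measured TCP pose, the force, the opening and the grip force at its end, in the units of the state.
- read_state(): the state, without advancing time (a new reading comes with each control period).
- get_image(name): name is "side" or "top" or "wrist"; returns a dict with "img" (480x640x3 uint8, red, green, blue), "vfov" (degrees; the focal length in pixels is half the picture's height over the tangent of half this angle, whatever the lens; pixels are square), "cx", "cy" (the principal point, pixels), "extrinsics" (4x4, takes a point from camera to world coordinates); the wrist camera has in their place "T_tool_cam" (4x4, takes a point from camera to tool coordinates, whose origin is the TCP and whose axes are the flange's). Camera axes: x right, y up, looking along -z (the intrinsics and any distortion apply to the point x, -y, -z); pixel columns grow to the right and rows downward; lengths in mm; the calibration is good to about 2 mm. The wrist camera is an equidistant fisheye: a pixel r from the principal point sees the ray r / f radians off the axis. A picture is of the moment at which its call begins: read the wrist's pose just before it. There is no depth.
- finish_job(): hands the job in; it is judged then, once.
The state is a dict: "clock": time; "qpos": joint angles; "qd": joint speeds; "tau": joint torques, N m; "eef_pos": TCP position; "tool_rot": TCP orientation; "force": force on the tool from outside, world axes, zero at the start; "torque": the same for the moment, N m; "width": finger opening in mm; "gripper_force": force on a finger pad.
Only numpy, scipy, OpenCV 4.12 (cv2) and the standard library are available. Lean on these libraries where they do the work, as an engineer would, in place of code of your own. Each camera call takes 0.05 s, during which the arm holds its last target. There are 200 camera calls.

### The job

Put the steel temperature probe (the short plain cylinder with a thin rod, standing in the rack) down into the well of the finned heat sink until it is fully home. Then, with the heat sink flat on the bench and its well end squarely and centrally against the fixture's sprung plate, push the plate back until its face is level with the ends of the two side cheeks (a steady push of about 10 N), never driving the plate to the end of its travel, and finish while still holding it there with the fingers, so that a colleague can fasten it. Leave the other things on the bench and in the rack where they are.

Things in the scene. Friction and masses are not known exactly. Their poses are not given: they have to be found in the camera images.
- probe: steel temperature probe, upright in one of the two holes of the rack: cylindrical head 20 mm across and 36 mm tall, below it a rod 8 mm across and 38 mm long with a tapered tip; 60 g. Origin on its axis at the underside of the head (the shoulder), z up through the head. In the rack, and when home in the well, the shoulder rests on the top face around the hole.
- probe_tip (a point): lower end of the probe's rod, 38 mm below the shoulder
- heatsink: loose aluminium heat sink flat on the bench, 100 (x) x 56 (y) x 52 mm tall, about 0.45 kg, flat sides and ends; grip it across its width. Origin at bench level under its centre. Its x points to the well end and starts within 1 rad of the fixture's x. The 60 mm at the -x end carry six lengthwise fins up to full height; the 40 mm at the +x end are solid, with the well in the top.
- well (a point): middle of the mouth of the heat sink's well: upright round bore about 11 mm wide with a 1.5 mm chamfer, 42 mm deep; 30 mm from the heat sink's origin towards its +x end, on the top face 52 mm above its underside, 20 mm behind the flat +x end face
- jig: fixed aluminium fixture on the bench. Origin at bench level under the middle of the sprung plate's face when at rest; its x is the level pressing direction (away from you, into the fixture), y along the face. Two side cheeks 12 mm thick and 56 mm tall with inner faces 102 mm apart begin 16 mm beyond the resting plate face (x = 16 mm).
- plate: the fixture's sprung steel plate, 90 mm wide, 12 mm thick, 8 to 56 mm above the bench, sliding along the fixture's x. Origin at bench level under the middle of its front face, axes as the fixture's; at rest it coincides with the fixture's origin. No preload, 0.6 N per mm: 16 mm back, level with the cheek ends, it presses with about 10 N; travel ends at 36 mm.
- rack: fixed grey rack block, 130 mm (x) by 46 mm (y) by 40 mm tall, with two 10 mm holes on its x axis, 40 mm either side of its centre, one holding the probe, the other a hand driver. Origin at bench level under its centre.
- driver: hand driver standing in the other hole of the rack: black bulged handle 64 mm tall and 26 mm across (bystander). Origin at the underside of the handle.
- meter: grey multimeter lying on the bench, 135 x 72 x 34 mm (bystander). Origin under its centre.
- carton: small cardboard carton, 70 x 110 x 45 mm (bystander). Origin under its centre.
- screwdriver: long thin screwdriver lying on the bench along its x, handle to -x (bystander)
Things that resemble listed ones, but are neither listed nor needed, are in the scene too. What is shaped like the heatsink but turquoise is not meant.

How it is judged (in metres and radians):
On the way:
1. the probe is fully home in the heat sink's well (z of probe_tip in the frame of well below -0.035 m and horizontal distance between probe_tip and well below 0.006 m), for 0.2 s.
At the end, for the whole second after the job is handed in: Fingers hold (over 3 N) the heat sink still, flat on the bench (5 mm, 0.07 rad), well end on the sprung plate, square within 0.09 rad, central within 15 mm; plate back 9.5 to 23.5 mm, feeling 6 to 14 N; probe tip at least 35 mm below the well mouth, within 6 mm of its axis (all of step 1 and contact force between heatsink and plate between 6 and 14 N and x of plate in the frame of jig between 0.0095 and 0.0235 m and contact force between the fingers and heatsink above 3 N and x of well in the frame of plate above -0.026 m and y of well in the frame of plate between -0.015 and 0.015 m and angle between the x axis of heatsink and the x axis of jig, either way round below 0.09 rad and height (world z) of heatsink below 0.005 m and angle between heatsink's own z axis and vertical below 0.07 rad and linear speed of heatsink below 0.01 m/s); the arm keeps its last pose, push and grip.
It fails at once if the sprung plate is driven near the end of its travel (over 31 mm) (x of plate in the frame of jig above 0.031 m).
It fails at once if the driver is taken from the rack or upset (distance of driver from where it was at the start of the episode above 0.02 m).
It fails at once if a bystander on the bench is pushed away (distance of any of meter, carton, screwdriver from where it was at the start of the episode above 0.03 m).
It also fails if it takes over 67 s, if anything falls off the work surface, if the arm or the gripper's body presses on something with over 40 N, if the wrist force passes 120 N, or if a joint passes its speed limit or range.

## Working session

There is one attempt and no reset: what is moved stays moved. The work goes in short steps, Python scripts to look and compute and a tool call to move; the robot and the scene stay as the last step left them, time stands still between calls to the robot, and variables do not carry over. Pictures are saved under pics/ and viewed, at most 12 in all, crops included, and the job is handed in when it is done.

Besides the shell and the picture viewer there is one more tool, called in YAML: its name, and indented under it one key for each argument. move_arm: Moves the arm, as the interface text tells. Its arguments: {"type":"object","properties":{"rows":{"type":"string"}},"required":["rows"]}

```bash
mkdir -p pics; ls; python3 - <<'E'
from cell import *
import cv2, json
s=read_state(); print(s)
for n in ["top","side"]:
    d=get_image(n); cv2.imwrite(f"pics/{n}1.png",d["img"][:,:,::-1]); print(n,d["vfov"],d["cx"],d["cy"],d["extrinsics"], [k for k in d])
E
```

```text
pics
{'clock': 0.0, 'qpos': array([-1.24079471,  0.6293591 ,  0.03845908,  1.51839414, -0.02698148,
        0.99630654, -0.0199927 ]), 'qd': array([ 1.68238997e-03,  8.56868089e-06,  1.19757127e-03, -2.16967931e-04,
       -7.17792376e-04, -8.51826198e-04,  5.46910190e-04]), 'tau': array([ 3.24473349e-04, -5.63392246e+01,  1.22679893e+00, -1.93437624e+01,
        1.12134629e-02,  1.06359611e-02,  1.01430152e-05]), 'eef_pos': array([250.35615539, 599.18329494, 244.37262957]), 'tool_rot': array([-3.13964472e+00,  5.26458786e-05,  2.74579402e+00]), 'force': array([-0.31172031, -0.96995014,  1.34565481]), 'torque': array([-0.05413132,  0.02920738,  0.03797903]), 'gripper_force': 0.0, 'width': 85.46233983360747}
top 48.920424882026566 312.63205910397113 237.38396393503731 [[ 5.71518304e-03  9.95624231e-01 -9.32723304e-02  4.32847704e+02]
 [-9.99937274e-01  6.58848037e-03  9.05762885e-03  2.71717382e+01]
 [ 9.63251768e-03  9.32147138e-02  9.95599433e-01  1.21028793e+03]
 [ 0.00000000e+00  0.00000000e+00  0.00000000e+00  1.00000000e+00]] ['img', 'vfov', 'cx', 'cy', 'extrinsics']
side 55.8413361130553 325.8355525241809 247.23447622833544 [[ 8.30690780e-01  3.33325614e-01 -4.45922486e-01  1.00244091e+02]
 [-5.56649771e-01  5.11210766e-01 -6.54831722e-01 -6.46519642e+02]
 [ 9.68819013e-03  7.92185324e-01  6.10203697e-01  6.95893180e+02]
 [ 0.00000000e+00  0.00000000e+00  0.00000000e+00  1.00000000e+00]] ['img', 'vfov', 'cx', 'cy', 'extrinsics']
```

View pics/top1.png

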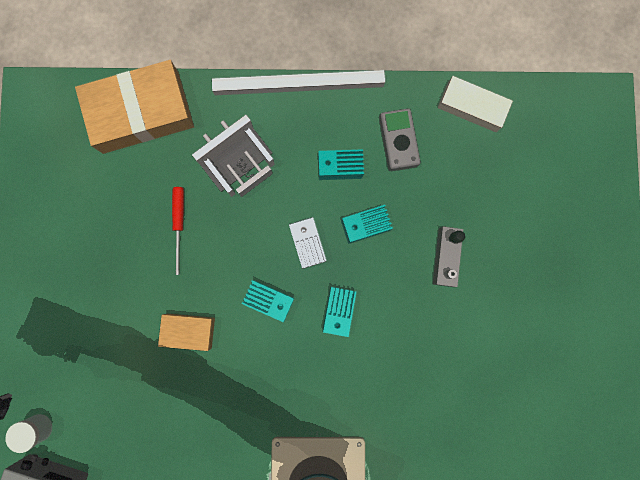

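View pics/side1.png

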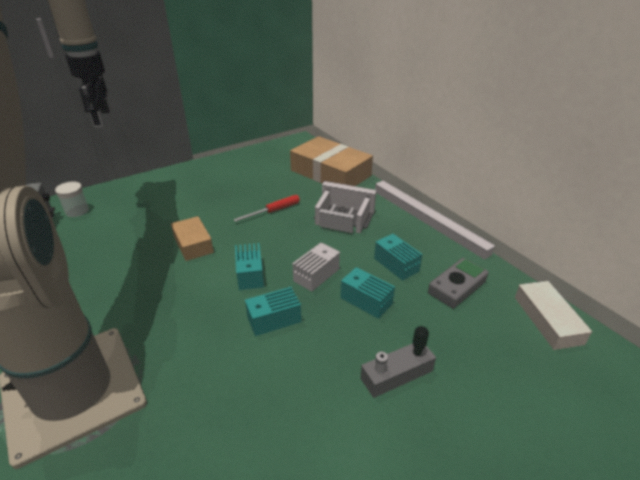

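The fixture is at top (233,155), with its plate being the bar at about (254,179). Candidates for the heat sink: the pale one at top (308,243), and turquoise ones at (341,163), (368,223), (268,300) and (340,310). Only the pale one isn't turquoise, so it fits. The probe is the short cylinder at (452,273), and the driver is the black handle at (457,236). I'll confirm in an enlarged crop.

```bash
python3 - <<'E'
import cv2, numpy as np
i=cv2.imread("pics/top1.png")
a=cv2.resize(i[110:280,185:335],None,fx=3.5,fy=3.5,interpolation=cv2.INTER_CUBIC)  #525x595
b=cv2.resize(i[220:295,430:475],None,fx=5,fy=5,interpolation=cv2.INTER_CUBIC) #225x375
o=np.zeros((595,755,3),np.uint8); o[:595,:525]=a; o[:375,530:755]=b
cv2.imwrite("pics/crop1.png",o)
E
```

```text
(no output)
```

View pics/crop1.png

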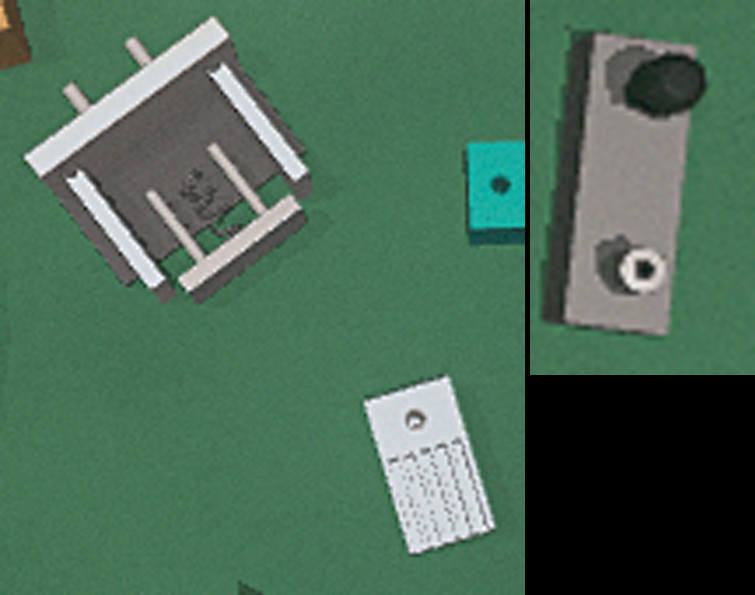

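```bash
cat > h.py <<'E'
from cell import *
import numpy as np, cv2
from scipy.spatial.transform import Rotation as R
CAM=dict(top=(48.920424882026566,312.632,237.384,np.array([[5.71518304e-03,9.95624231e-01,-9.32723304e-02,432.847704],[-9.99937274e-01,6.58848037e-03,9.05762885e-03,27.1717382],[9.63251768e-03,9.32147138e-02,9.95599433e-01,1210.28793],[0,0,0,1]])))
def ray(name,uv,z):
    f,cx,cy,T=CAM[name]; f=240/np.tan(np.radians(f/2))
    d=T[:3,:3]@np.array([(uv[0]-cx)/f,-(uv[1]-cy)/f,-1]); o=T[:3,3]
    return o+d*(z-o[2])/d[2]
def wrist_ray(img,s,uv,z):
    # equidistant fisheye pixel -> world point at height z
    f=240/np.tan(np.radians(img["vfov"]/2))
    x,y=uv[0]-img["cx"],uv[1]-img["cy"]; r=np.hypot(x,y); th=r/f
    k=np.sin(th)/r if r>0 else 0
    d=np.array([x*k,-y*k,-np.cos(th)])
    W=np.eye(4); W[:3,:3]=R.from_euler("xyz",s["tool_rot"]).as_matrix(); W[:3,3]=s["eef_pos"]
    T=W@np.array(img["T_tool_cam"]); d=T[:3,:3]@d; o=T[:3,3]
    return o+d*(z-o[2])/d[2]
def mv(p,yaw,roll=np.pi):
    # from current (measured) to target, tool-down with yaw: in tool units
    s=read_state(); M=R.from_euler("xyz",s["tool_rot"])
    d=M.inv().apply(np.array(p)-s["eef_pos"])/300
    t=(M.inv()*R.from_euler("xyz",[np.pi,0,yaw])).as_rotvec()/(np.pi/2)
    return np.round(d,4),np.round(t,4)
E
python3 - <<'E'
from h import *
def A(x,y,z): return ray("top",(185+x/3.5-.36,110+y/3.5-.36),z)[:2].round(1)
def B(x,y,z): return ray("top",(430+x/5-.4,220+y/5-.4),z)[:2].round(1)
print("hs",[A(*p,52) for p in[(365,401),(448,377),(494,527),(412,554)]],"well",A(415,420,52))
print("plate",[A(*p,56) for p in[(187,293),(303,212)]])
print("cheekL",[A(*p,56) for p in[(68,177),(81,171),(150,290),(164,282)]])
print("cheekR",[A(*p,56) for p in[(209,71),(222,64),(297,180),(309,172)]])
print("rack",[B(*p,40) for p in[(66,33),(165,45),(137,333),(35,318)]],"probe",B(113,270,76))
E
```

```text
hs [array([570.2,  69.2]), array([585.9,  16.9]), array([491.2, -12.5]), array([473.9,  38.8])] well [558.4  37.5]
plate [array([637.7, 182.1]), array([690.3, 109.6])]
cheekL [array([711.7, 259.1]), array([715.7, 250.9]), array([639.4, 205.5]), array([644.6, 196.8])]
cheekR [array([781.4, 170.8]), array([786.1, 162.6]), array([711. , 113.7]), array([716.2, 106.1])]
rack [array([ 569.5, -274.6]), array([ 564.4, -318.9]), array([ 436. , -303.8]), array([ 442.4, -258.6])] probe [ 462.9 -283.8]
```

```bash
python3 - <<'E'
from h import *
print(mv((500,80,245),1.4))
E
```

```text
(array([-1.4352e+00, -1.2762e+00,  5.0000e-04]), array([-1.000e-03,  8.000e-04,  8.568e-01]))
```

move_arm:
  rows: "-1 -0.89 0 0 0 0.6 -1;-1 -0.89 0 0 0 0.6 -1;-1 -0.89 0 0 0 0.6 -1;-1 -0.89 0 0 0 0.6 -1;-1 -0.89 0 0 0 0.6 -1;-1 -0.89 0 0 0 0.6 -1;-1 -0.89 0 0 0 0.6 -1;-1 -0.89 0 0 0 0.6 -1;-1 -0.89 0 0 0 0.6 -1;-1 -0.89 0 0 0 0.6 -1"

```text
clock: 0.93
eef_pos: [425.7, 233.3, 245.3]
tool_rot: [-3.142, 0.002, 1.799]
force: [-0.5, -0.2, -0.5]
width: 85.6
gripper_force: 0.0
```

```bash
python3 - <<'E'
from h import *
s=read_state();print(s["clock"],s["eef_pos"],s["tool_rot"])
print(mv((480,40,245),1.0))
print(mv((463,-200,180),-.12))
E
```

```text
0.9333 [425.69272774 233.26400862 245.33597338] [-3.14155399e+00  1.99210209e-03  1.79911207e+00]
(array([-0.6685,  0.0305,  0.0025]), array([5.000e-04, 1.200e-03, 5.087e-01]))
(array([-1.4344, -0.2057,  0.2207]), array([1.2000e-03, 9.0000e-04, 1.2217e+00]))
```

move_arm:
  rows: "-0.67 0.03 0 0 0 0.51 -1;-0.67 0.03 0 0 0 0.51 -1;-0.67 0.03 0 0 0 0.51 -1;-0.67 0.03 0 0 0 0.51 -1;-0.67 0.03 0 0 0 0.51 -1;-0.67 0.03 0 0 0 0.51 -1;-0.67 0.03 0 0 0 0.51 -1;-0.67 0.03 0 0 0 0.51 -1;-0.67 0.03 0 0 0 0.51 -1;-0.67 0.03 0 0 0 0.51 -1"

```text
clock: 1.77
eef_pos: [479.3, 44.8, 245.1]
tool_rot: [-3.141, 0.0, 1.005]
force: [0.1, 0.2, -0.7]
width: 85.3
gripper_force: 0.0
```

```bash
python3 - <<'E'
from h import *
import pickle
s=read_state();print(s["clock"],s["eef_pos"],s["tool_rot"])
d=get_image("wrist"); pickle.dump((s,d),open("w1.pkl","wb"))
cv2.imwrite("pics/w1.png",d["img"][:,:,::-1]); print(d["vfov"],d["cx"],d["cy"],d["T_tool_cam"])
print(mv((463,-200,180),-.12))
E
```

```text
1.7667 [479.30213287  44.80912612 245.12259751] [-3.14109155e+00  1.25437372e-04  1.00492521e+00]
65.70646984690485 313.12682827079584 237.98392887482873 [[-1.04819748e-03  9.49270791e-01  3.14458053e-01  8.08678912e+01]
 [ 9.99999333e-01  8.42194825e-04  7.90966663e-04 -5.35084320e-01]
 [ 4.86006606e-04  3.14458672e-01 -9.49271040e-01 -1.28946283e+02]
 [ 0.00000000e+00  0.00000000e+00  0.00000000e+00  1.00000000e+00]]
(array([-0.7179,  0.3919,  0.2171]), array([-2.00e-04,  2.00e-04,  7.16e-01]))
```

View pics/w1.png

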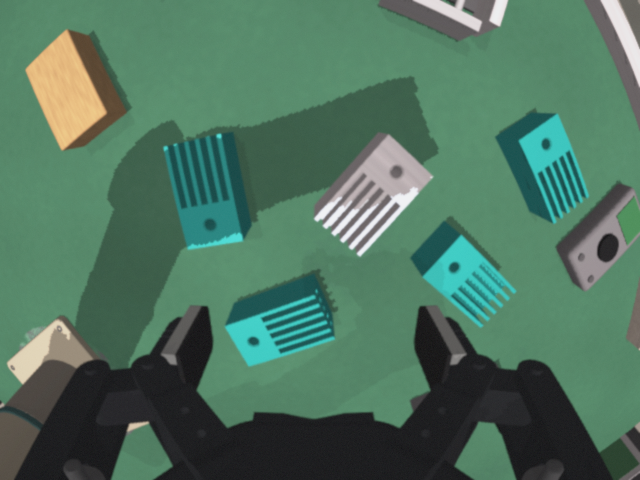

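Heat sink in the wrist view: the well is at (397,172), and its corners are at (388,133), (433,178), (360,256) and (315,213).

```bash
python3 - <<'E'
from h import *
import pickle
s,d=pickle.load(open("w1.pkl","rb"))
for uv in[(397,172),(388,133),(433,178),(360,256),(315,213)]: print(wrist_ray(d,s,uv,52).round(1))
print(mv((390,-230,180),-.12))
E
```

```text
[560.4  35.5  52. ]
[570.9  69.5  52. ]
[586.8  13.5  52. ]
[492.1 -15.   52. ]
[478.7  42.4  52. ]
(array([-0.9328,  0.2402,  0.2172]), array([-2.00e-04,  2.00e-04,  7.16e-01]))
```

```bash
python3 - <<'E'
from h import *
print(mv((463,-284,180),-.12))
E
```

```text
(array([-0.9542,  0.5421,  0.217 ]), array([-2.00e-04,  2.00e-04,  7.16e-01]))
```

move_arm:
  rows: "-0.955 0.54 0.215 0 0 0.715 -1;-0.955 0.54 0.215 0 0 0.715 -1;-0.955 0.54 0.215 0 0 0.715 -1;-0.955 0.54 0.215 0 0 0.715 -1;-0.955 0.54 0.215 0 0 0.715 -1;-0.955 0.54 0.215 0 0 0.715 -1;-0.955 0.54 0.215 0 0 0.715 -1;-0.955 0.54 0.215 0 0 0.715 -1;-0.955 0.54 0.215 0 0 0.715 -1;-0.955 0.54 0.215 0 0 0.715 -1;-0.955 0.54 0.215 0 0 0.715 -1;-0.955 0.54 0.215 0 0 0.715 -1"

```text
clock: 2.82
eef_pos: [462.3, -282.6, 180.6]
tool_rot: [-3.14, 0.0, -0.115]
force: [0.7, 0.2, 0.9]
width: 85.2
gripper_force: 0.0
```

```bash
python3 - <<'E'
from h import *
import pickle
s=read_state();print(s["clock"],s["eef_pos"],s["tool_rot"])
d=get_image("wrist"); pickle.dump((s,d),open("w2.pkl","wb"))
cv2.imwrite("pics/w2.png",d["img"][:,:,::-1])
E
```

```text
2.8167 [ 462.30371374 -282.59800163  180.56207209] [-3.13997417e+00  3.67144492e-04 -1.15404288e-01]
```

View pics/w2.png

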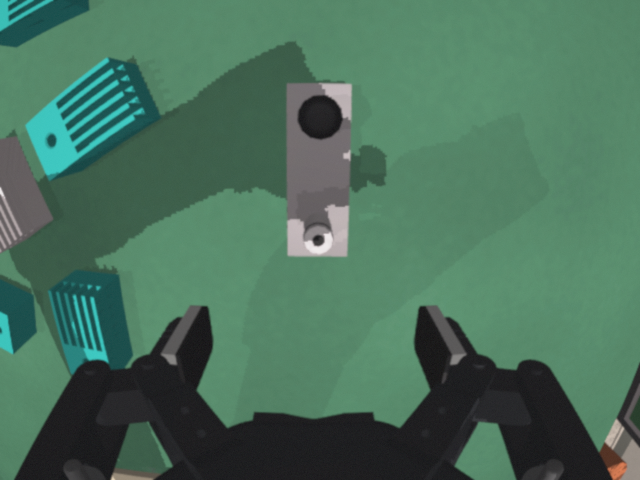

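The driver's black handle is at (320,117). The probe's head top is at (318,240).

```bash
python3 - <<'E'
from h import *
import pickle
s,d=pickle.load(open("w2.pkl","rb"))
print(wrist_ray(d,s,(318,240),76).round(1),[wrist_ray(d,s,u,40).round(1) for u in[(287,84),(351,84),(347,256),(287,254)]])
print(mv((464,-284.5,60),-.12))
E
```

```text
[ 463.4 -285.3   76. ] [array([ 569.7, -275.8,   40. ]), array([ 564.6, -321. ,   40. ]), array([ 435.6, -305.4,   40. ]), array([ 442.7, -259.2,   40. ])]
(array([0.0058, 0.0069, 0.4025]), array([-0.001 , -0.    ,  0.0028]))
```

move_arm:
  rows: "0.004 0.009 0.1 0 0 0 -1;0.004 0.009 0.2 0 0 0 -1;0.004 0.009 0.28 0 0 0 -1;0.004 0.009 0.34 0 0 0 -1;0.004 0.009 0.38 0 0 0 -1;0.004 0.009 0.4 0 0 0 -1;0.004 0.009 0.4 0 0 0 -1;0.004 0.009 0.4 0 0 0 -1"

```text
clock: 3.53
eef_pos: [463.2, -287.2, 61.5]
tool_rot: [3.141, -0.001, -0.12]
force: [0.1, 0.6, 0.2]
width: 85.3
gripper_force: 0.0
```

move_arm:
  rows: "0 0 0 0 0 0 1;0 0 0 0 0 0 1;0 0 0 0 0 0 1;0 0 0 0 0 0 1;0 0 0 0 0 0 1;0 0 0 0 0 0 1;0 0 0 0 0 0 1;0 0 0 0 0 0 1;0 0 0 0 0 0 1;0 0 0 0 0 0 1;0 0 0 0 0 0 1;0 0 0 0 0 0 1"

```text
clock: 4.53
eef_pos: [462.8, -287.1, 61.2]
tool_rot: [-3.141, -0.0, -0.121]
force: [-0.5, 1.3, 5.2]
width: 18.0
gripper_force: 58.4
```

move_arm:
  rows: "0 0 -0.05 0 0 0 1;0 0 -0.1 0 0 0 1;0 0 -0.2 0 0 0 1;0 0 -0.3 0 0 0 1;0 0 -0.4 0 0 0 1;0 0 -0.4 0 0 0 1;0 0 -0.4 0 0 0 1"

```text
clock: 5.12
eef_pos: [463.4, -287.7, 182.0]
tool_rot: [3.14, -0.003, -0.121]
force: [0.3, 0.3, -1.1]
width: 18.7
gripper_force: 58.7
```

```bash
python3 - <<'E'
from h import *
import pickle
s=read_state();print(s["clock"],s["eef_pos"],s["tool_rot"],s["width"],s["gripper_force"])
d=get_image("side"); top=get_image("top")["img"]
cv2.imwrite("pics/s2.png",d["img"][:,:,::-1]);cv2.imwrite("pics/t2.png",top[:,:,::-1])
for y in(.3,.3+np.pi,-1.27,1.87): print(y,mv((559,36.5,180),y), mv((480,11.5,180),y))
E
```

```text
5.1167 [ 463.38533661 -287.74660482  181.98015116] [ 3.14043754e+00 -2.90842824e-03 -1.20607750e-01] 18.719435978379856 58.681105971336365
0.3 (array([ 1.9060e-01, -1.1076e+00,  5.0000e-04]), array([-0.0009,  0.0007, -0.2678])) (array([-6.070e-02, -9.932e-01,  7.000e-04]), array([-0.0009,  0.0007, -0.2678]))
3.441592653589793 (array([ 1.9060e-01, -1.1076e+00,  5.0000e-04]), array([9.0000e-04, 1.2000e-03, 1.7322e+00])) (array([-6.070e-02, -9.932e-01,  7.000e-04]), array([9.0000e-04, 1.2000e-03, 1.7322e+00]))
-1.27 (array([ 1.9060e-01, -1.1076e+00,  5.0000e-04]), array([-1.000e-04,  1.100e-03,  7.317e-01])) (array([-6.070e-02, -9.932e-01,  7.000e-04]), array([-1.000e-04,  1.100e-03,  7.317e-01]))
1.87 (array([ 1.9060e-01, -1.1076e+00,  5.0000e-04]), array([-1.3000e-03, -2.0000e-04, -1.2673e+00])) (array([-6.070e-02, -9.932e-01,  7.000e-04]), array([-1.3000e-03, -2.0000e-04, -1.2673e+00]))
```

move_arm:
  rows: "0.17 -0.98 0 0 0 -0.27 1;0.17 -0.98 0 0 0 -0.27 1;0.17 -0.98 0 0 0 -0.27 1;0.17 -0.98 0 0 0 -0.27 1;0.17 -0.98 0 0 0 -0.27 1;0.17 -0.98 0 0 0 -0.27 1;0.17 -0.98 0 0 0 -0.27 1;0.17 -0.98 0 0 0 -0.27 1;0.17 -0.98 0 0 0 -0.27 1"

```text
clock: 5.97
eef_pos: [548.5, 3.4, 178.5]
tool_rot: [-3.139, 0.003, 0.311]
force: [-0.7, -0.4, -0.2]
width: 18.2
gripper_force: 58.9
```

```bash
python3 - <<'E'
from h import *
import pickle
s=read_state();print(s["clock"],s["eef_pos"],s["tool_rot"],s["width"],s["gripper_force"])
d=get_image("wrist"); pickle.dump((s,d),open("w3.pkl","wb"))
cv2.imwrite("pics/w3.png",cv2.resize(d["img"][60:420,90:570,::-1],(800,600),interpolation=cv2.INTER_CUBIC))
print(mv((559,36.5,150),.3))
E
```

```text
5.9667 [548.47780388   3.39199107 178.51355586] [-3.13901671e+00  2.79575329e-03  3.11043236e-01] 18.22181545180549 58.905202746391296
(array([ 0.072 , -0.1043,  0.0966]), array([-0.0004,  0.0019,  0.0044]))
```

View pics/w3.png

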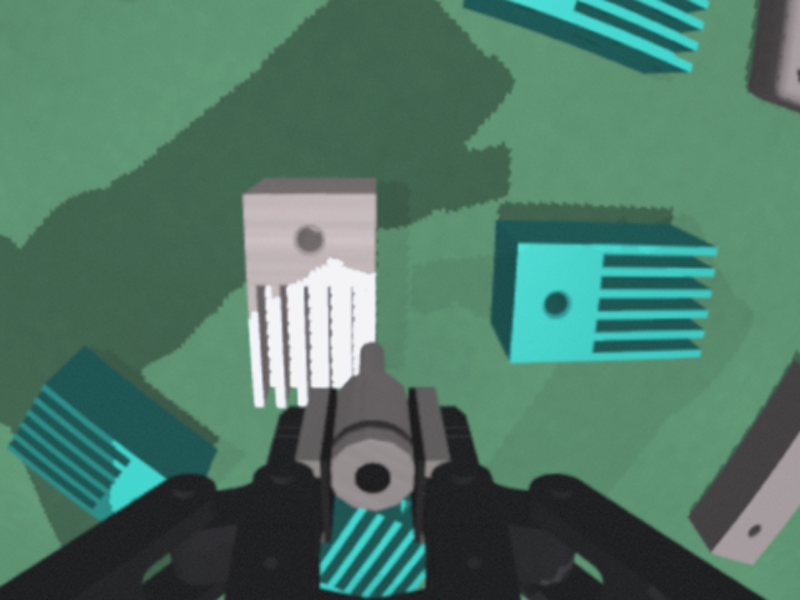

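```bash
python3 - <<'E'
from h import *
import pickle
s,d=pickle.load(open("w3.pkl","rb"))
P=lambda x,y,z: wrist_ray(d,s,(90+x*.6-.2,60+y*.6-.2),z)
M=R.from_euler("xyz",s["tool_rot"])
T=lambda p:M.inv().apply(p-s["eef_pos"]).round(1)
z=s["eef_pos"][2]
for n,p in dict(well=P(310,239,52),tip=P(371.5,350,z-59.2),tip2=P(371.5,345,z-59.2),head=P(373,476,z+14.8)).items(): print(n,p.round(1),T(p))
for c in[(243,195),(376,193)]: print(P(*c,52).round(1))
E
```

```text
well [560.5  35.9  52. ] [ 21.7 -27.  126.5]
tip [547.7   4.2 119.3] [-0.3 -0.9 59.2]
tip2 [549.4   4.8 119.3] [ 1.5 -0.9 59.2]
head [549.2   4.1 193.3] [  0.8  -0.5 -14.8]
[570.3  68.6  52. ]
[587.7  15.3  52. ]
```

move_arm:
  rows: "0.07 -0.088 0 0 0 0 1;0.07 -0.088 0.07 0 0 0.004 1;0.07 -0.088 0.13 0 0 0.004 1;0.07 -0.088 0.17 0 0 0.004 1;0.07 -0.088 0.17 0 0 0.004 1;0.07 -0.088 0.17 0 0 0.004 1;0.07 -0.088 0.17 0 0 0.004 1"

```text
clock: 6.6
eef_pos: [561.1, 28.4, 130.4]
tool_rot: [3.141, -0.001, 0.295]
force: [0.5, 0.3, -0.3]
width: 18.4
gripper_force: 58.9
```

```bash
python3 - <<'E'
from h import *
import pickle
s=read_state();print(s["clock"],s["eef_pos"],s["tool_rot"],s["width"],s["gripper_force"])
d=get_image("wrist"); pickle.dump((s,d),open("w4.pkl","wb"))
a=cv2.resize(d["img"][200:380,210:430,::-1],(726,594),interpolation=cv2.INTER_CUBIC)
cv2.imwrite("pics/w4.png",a)
E
```

```text
6.6 [561.1493364   28.42941556 130.36176214] [ 3.14081691e+00 -5.10967237e-04  2.94728676e-01] 18.39255241676161 58.93750548362732
```

View pics/w4.png

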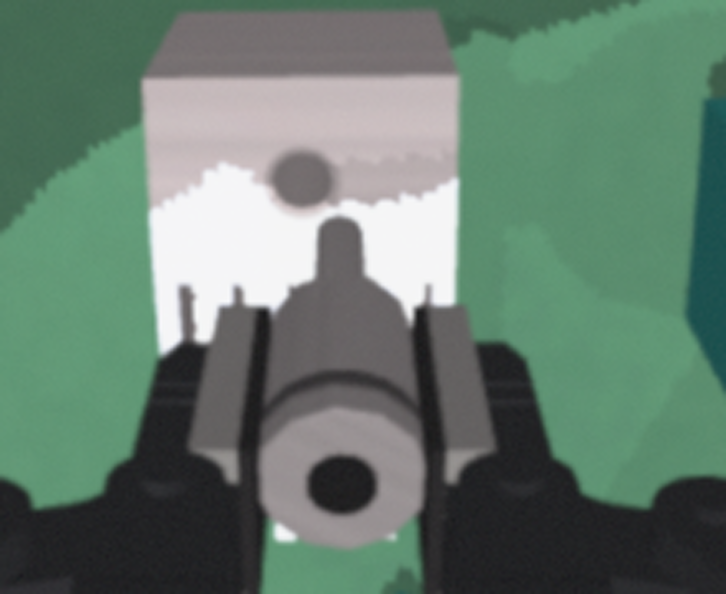

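The well is at crop (303,180), the probe's rod tip at about (340,222), and the heat sink's front top corners at (144,78) and (459,76).

```bash
python3 - <<'E'
from h import *
import pickle
s,d=pickle.load(open("w4.pkl","rb"))
P=lambda x,y,z: wrist_ray(d,s,(210+x/3.3-.35,200+y/3.3-.35),z)
M=R.from_euler("xyz",s["tool_rot"])
T=lambda p:M.inv().apply(p-s["eef_pos"]).round(1)
z=s["eef_pos"][2]
for n,p in dict(well=P(303,180,52),tip=P(340,222,z-59.2),head=P(342,477,z+14.8),c1=P(144,78,52),c2=P(459,76,52)).items(): print(n,p.round(1),T(p))
E
```

```text
well [560.5  36.1  52. ] [ 1.6 -7.6 78.4]
tip [562.2  29.7  71.2] [ 1.4 -0.9 59.2]
head [562.3  29.4 145.2] [  1.4  -0.6 -14.8]
c1 [570.8  68.6  52. ] [ 20.9 -35.7  78.3]
c2 [587.2  15.3  52. ] [21.1 20.1 78.4]
```

move_arm:
  rows: "0 -0.023 0 0 0 -0.003 1;0 -0.023 0 0 0 -0.003 1;0 -0.023 0.02 0 0 -0.003 1;0 -0.023 0.04 0 0 -0.003 1;0 -0.023 0.04 0 0 -0.003 1;0 -0.023 0.04 0 0 -0.003 1"

```text
clock: 7.15
eef_pos: [558.4, 36.5, 117.2]
tool_rot: [-3.141, 0.001, 0.301]
force: [0.0, -0.0, -0.6]
width: 18.2
gripper_force: 58.9
```

```bash
python3 - <<'E'
from h import *
import pickle
s=read_state();print(s["clock"],s["eef_pos"],s["tool_rot"],s["width"],s["force"])
d=get_image("wrist"); pickle.dump((s,d),open("w5.pkl","wb"))
a=cv2.resize(d["img"][200:380,210:430,::-1],(726,594),interpolation=cv2.INTER_CUBIC)
cv2.imwrite("pics/w5.png",a)
E
```

```text
7.15 [558.43170714  36.45557053 117.23841841] [-3.14141918e+00  1.13484705e-03  3.01484622e-01] 18.16324485138421 [ 0.01795534 -0.03676565 -0.58503414]
```

View pics/w5.png

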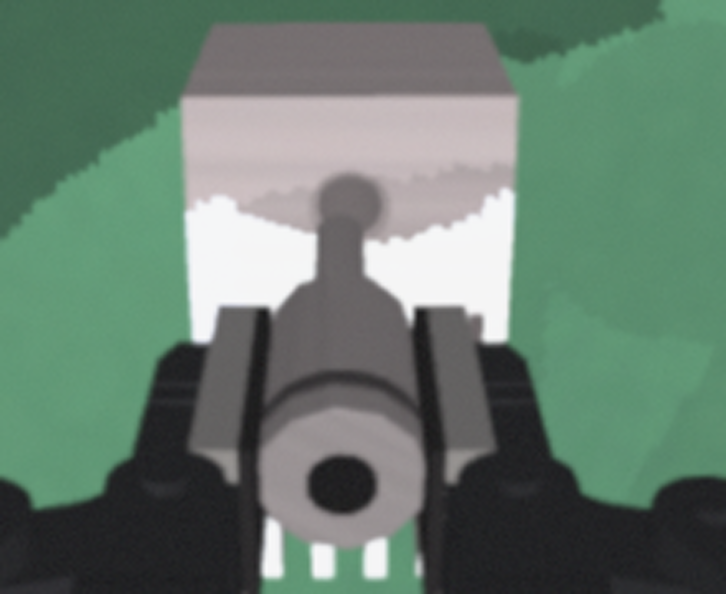

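The well is at crop (349,206), the rod tip at (340,222), and the front corners at (182,97) and (517,95).

```bash
python3 - <<'E'
from h import *
import pickle
s,d=pickle.load(open("w5.pkl","rb"))
P=lambda x,y,z: wrist_ray(d,s,(210+x/3.3-.35,200+y/3.3-.35),z)
M=R.from_euler("xyz",s["tool_rot"])
T=lambda p:M.inv().apply(p-s["eef_pos"]).round(1)
z=s["eef_pos"][2]
for n,p in dict(well=P(349,206,52),tip=P(340,222,z-59.2),head=P(342,477,z+14.8),c1=P(182,97,52),c2=P(517,95,52)).items(): print(n,p.round(1),T(p))
E
```

```text
well [560.3  36.4  52. ] [ 1.8  0.6 65.2]
tip [559.4  37.7  58. ] [ 1.4 -0.9 59.2]
head [559.6  37.5 132. ] [  1.4  -0.6 -14.8]
c1 [570.6  68.7  52. ] [ 21.3 -27.2  65.2]
c2 [587.5  15.6  52. ] [21.6 28.6 65.2]
```

move_arm:
  rows: "0.001 0.0047 0 0 0 0 1;0.001 0.0047 0.01 0 0 0 1;0.001 0.0047 0.02 0 0 0 1;0.001 0.0047 0.03 0 0 0 1;0.001 0.0047 0.04 0 0 0 1;0.001 0.0047 0.04 0 0 0 1"

```text
clock: 7.7
eef_pos: [559.1, 35.4, 105.0]
tool_rot: [-3.141, 0.001, 0.302]
force: [-0.4, 0.2, -0.2]
width: 18.5
gripper_force: 58.9
```

move_arm:
  rows: "0 0 0.02 0 0 0 1;0 0 0.04 0 0 0 1;0 0 0.06 0 0 0 1;0 0 0.08 0 0 0 1;0 0 0.09 0 0 0 1;0 0 0.1 0 0 0 1;0 0 0.1 0 0 0 1;0 0 0.1 0 0 0 1"

```text
clock: 8.37
eef_pos: [559.6, 35.2, 75.7]
tool_rot: [-3.142, 0.0, 0.301]
force: [0.2, -0.7, -0.7]
width: 18.1
gripper_force: 58.9
```

move_arm:
  rows: "0 0 0.006 0 0 0 1;0 0 0.008 0 0 0 1;0 0 0.01 0 0 0 1;0 0 0.01 0 0 0 1"

```text
clock: 8.7
eef_pos: [559.7, 35.3, 73.2]
tool_rot: [-3.141, -0.001, 0.302]
force: [-0.4, 0.4, 3.5]
width: 18.4
gripper_force: 59.4
```

move_arm:
  rows: "0 0 0 0 0 0 -1;0 0 0 0 0 0 -1;0 0 0 0 0 0 -1;0 0 0 0 0 0 -1;0 0 0 0 0 0 -1;0 0 0 0 0 0 -1;0 0 0 0 0 0 -1;0 0 -0.1 0 0 0 -1;0 0 -0.2 0 0 0 -1;0 0 -0.2 0 0 0 -1;0 0 -0.2 0 0 0 -1"

```text
clock: 9.62
eef_pos: [560.7, 35.2, 134.2]
tool_rot: [3.141, -0.003, 0.302]
force: [0.2, -0.2, -1.0]
width: 85.4
gripper_force: 0.0
```

```bash
python3 - <<'E'
from h import *
import pickle
s=read_state();print(s["clock"],s["eef_pos"],s["tool_rot"],s["width"],s["force"])
d=get_image("wrist"); pickle.dump((s,d),open("w6.pkl","wb"))
cv2.imwrite("pics/w6.png",d["img"][:,:,::-1])
E
```

```text
9.6167 [560.69415625  35.22920289 134.23748083] [ 3.14085477 -0.00328878  0.30182084] 85.4451850260507 [ 0.16850635 -0.16066408 -0.96037845]
```

View pics/w6.png

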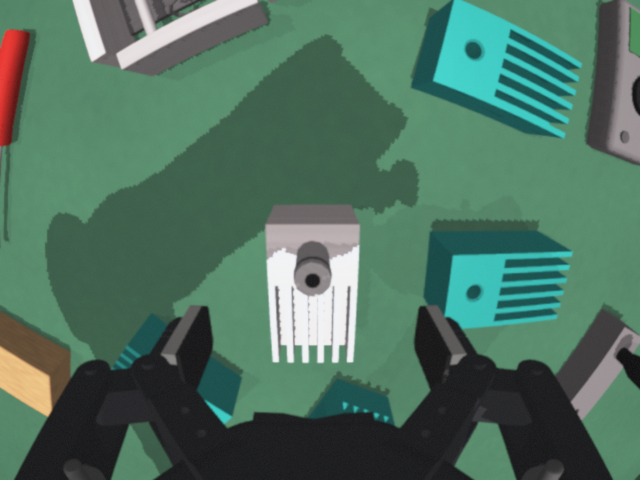

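The head sits flush on the top face: its top centre is at (312,280), upright. Next I'll grip the heat sink near its rear.

```bash
python3 - <<'E'
from h import *
print(mv((512.2,21.1,33),.305))
E
```

```text
(array([-0.1657, -0.0009,  0.3334]), array([-0.0002, -0.0006, -0.0019]))
```

move_arm:
  rows: "-0.1 0 0 0 0 0 -1;-0.165 0 0 0 0 -0.002 -1;-0.165 0 0.06 0 0 -0.002 -1;-0.165 0 0.15 0 0 -0.002 -1;-0.165 0 0.23 0 0 -0.002 -1;-0.165 0 0.29 0 0 -0.002 -1;-0.165 0 0.32 0 0 -0.002 -1;-0.165 0 0.33 0 0 -0.002 -1;-0.165 0 0.33 0 0 -0.002 -1;-0.165 0 0.33 0 0 -0.002 -1"

```text
clock: 10.5
eef_pos: [512.5, 20.3, 34.1]
tool_rot: [3.141, -0.0, 0.304]
force: [-0.5, -0.1, 0.1]
width: 85.5
gripper_force: 0.0
```

move_arm:
  rows: "0 0 0 0 0 0 1;0 0 0 0 0 0 1;0 0 0 0 0 0 1;0 0 0 0 0 0 1;0 0 0 0 0 0 1;0 0 0 0 0 0 1;0 0 0 0 0 0 1;0 0 0 0 0 0 1;0 0 0 0 0 0 1;0 0 0 0 0 0 1"

```text
clock: 11.33
eef_pos: [512.8, 20.7, 34.8]
tool_rot: [3.142, -0.002, 0.305]
force: [-0.6, -0.2, 5.2]
width: 55.1
gripper_force: 64.3
```

```bash
python3 - <<'E'
from h import *
print(mv((598,94.5,41),.655))
E
```

```text
(array([ 0.3447, -0.1493, -0.0201]), array([ 2.000e-04, -1.000e-03, -2.228e-01]))
```

move_arm:
  rows: "0 0 -0.01 0 0 0 1;0 0 -0.02 0 0 0 1;0 0 -0.022 0 0 0 1;0.06 -0.02 -0.022 0 0 -0.04 1;0.12 -0.05 -0.022 0 0 -0.08 1;0.18 -0.08 -0.022 0 0 -0.12 1;0.24 -0.1 -0.022 0 0 -0.16 1;0.3 -0.13 -0.022 0 0 -0.2 1;0.345 -0.15 -0.022 0 0 -0.223 1;0.345 -0.15 -0.022 0 0 -0.223 1;0.345 -0.15 -0.022 0 0 -0.223 1;0.345 -0.15 -0.022 0 0 -0.223 1"

```text
clock: 12.33
eef_pos: [596.2, 93.9, 39.8]
tool_rot: [-3.141, 0.002, 0.654]
force: [0.1, -0.4, -5.5]
width: 54.9
gripper_force: 65.0
```

```bash
python3 - <<'E'
from h import *
import pickle
s=read_state();print(s["clock"],s["eef_pos"],s["tool_rot"],s["width"],s["force"])
d=get_image("wrist"); pickle.dump((s,d),open("w7.pkl","wb"))
cv2.imwrite("pics/w7.png",cv2.resize(d["img"][:360,80:560,::-1],(800,600),interpolation=cv2.INTER_CUBIC))
E
```

```text
12.3333 [596.16427973  93.86684346  39.81802198] [-3.14091955e+00  2.42714535e-03  6.54358118e-01] 54.90693399211955 [ 0.08320018 -0.4484417  -5.5220816 ]
```

View pics/w7.png

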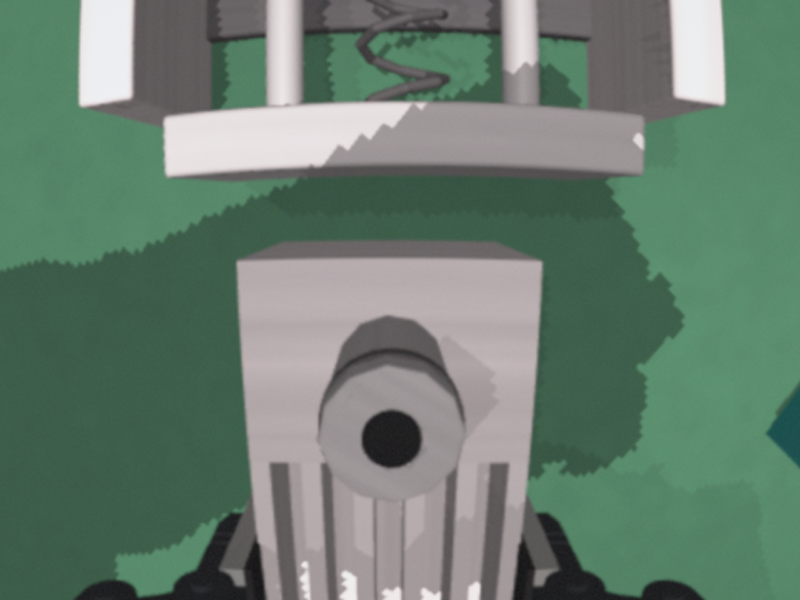

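The plate's front top edge runs (167,176)–(643,174), the heat sink's front top edge (237,261)–(542,262), and the cheek fronts are at (80,105) and (724,104). It is square and slightly off-centre.

```bash
python3 - <<'E'
from h import *
import pickle
s,d=pickle.load(open("w7.pkl","rb"))
P=lambda x,y,z: wrist_ray(d,s,(80+x*.6-.2,y*.6-.2),z)
M=R.from_euler("xyz",s["tool_rot"])
T=lambda p:M.inv().apply(p-s["eef_pos"]).round(1)
for n,p in dict(p1=P(167,176,56),p2=P(643,174,56),c1=P(80,105,56),c2=P(724,104,56),h1=P(237,261,57.5),h2=P(542,262,57.5)).items(): print(n,p.round(1),T(p))
E
```

```text
p1 [639.5 179.8  56. ] [ 86.6 -41.8 -16.4]
p2 [694.3 109.7  56. ] [ 87.5  47.1 -16.4]
c1 [641.1 204.   56. ] [102.7 -60.1 -16.4]
c2 [718.  105.5  56. ] [103.7  64.9 -16.5]
h1 [634.5 159.   57.5] [ 70.  -28.3 -17.8]
h2 [668.2 114.7  57.5] [ 69.8  27.3 -17.9]
```

move_arm:
  rows: "0 0.01 0 0 0 -0.006 1;0 0.01 0.006 0 0 -0.006 1;0 0.01 0.012 0 0 -0.006 1;0 0.01 0.017 0 0 -0.006 1;0 0.01 0.017 0 0 -0.006 1;0 0.01 0.017 0 0 -0.006 1"

```text
clock: 12.88
eef_pos: [599.2, 92.1, 35.2]
tool_rot: [-3.141, 0.0, 0.664]
force: [0.0, -0.4, -6.0]
width: 55.0
gripper_force: 65.0
```

```bash
python3 - <<'E'
from h import *
s=read_state();print(s["clock"],s["eef_pos"],s["tool_rot"],s["force"]); print(mv((596.2+1.8,93.9-2.4,34.8),.663))
E
```

```text
12.8833 [599.20867066  92.10564248  35.17370472] [-3.14135893e+00  2.11675744e-04  6.64284646e-01] [ 0.02357444 -0.41538687 -5.96873478]
(array([-0.0044, -0.0009,  0.0012]), array([-0.0001,  0.0001,  0.0008]))
```

move_arm:
  rows: "0 0 0.002 0 0 0 1;0 0 0.004 0 0 0 1;0 0 0.004 0 0 0 1"

```text
clock: 13.13
eef_pos: [599.3, 92.2, 34.9]
tool_rot: [-3.141, -0.0, 0.664]
force: [-4.1, -0.2, 3.5]
width: 55.2
gripper_force: 65.8
```

move_arm:
  rows: "0.01 0 -0.001 0 0 0 1;0.02 0 -0.002 0 0 0 1;0.03 0 -0.002 0 0 0 1;0.035 0 -0.002 0 0 0 1;0.035 0 -0.002 0 0 0 1;0.035 0 -0.002 0 0 0 1"

```text
clock: 13.63
eef_pos: [608.2, 98.7, 34.9]
tool_rot: [3.141, -0.001, 0.665]
force: [-1.9, -1.5, 1.5]
width: 55.2
gripper_force: 65.9
```

```bash
python3 - <<'E'
from h import *
s=read_state();print(s["clock"],s["eef_pos"],s["tool_rot"],s["force"],s["width"])
u=np.array([np.cos(.66),np.sin(.66)]); print("along",(s["eef_pos"][:2]-[596.16,93.87])@u, "F",s["force"][:2]@u)
E
```

```text
13.6333 [608.24436514  98.67287836  34.87902658] [ 3.14083278e+00 -8.43640667e-04  6.64658140e-01] [-1.90640357 -1.45675361  1.45943617] 55.1957145094103
along 12.49128024201412 F -2.399204196403982
```

move_arm:
  rows: "0.01 0 0 0 0 0 1;0.02 0 0 0 0 0 1;0.03 0 0 0 0 0 1;0.04 0 0 0 0 0 1;0.04 0 0 0 0 0 1;0.04 0 0 0 0 0 1"

```text
clock: 14.13
eef_pos: [616.0, 104.7, 34.9]
tool_rot: [-3.141, 0.003, 0.664]
force: [-6.1, -3.5, 5.8]
width: 55.2
gripper_force: 66.3
```

```bash
python3 - <<'E'
from h import *
s=read_state();print(s["clock"],s["eef_pos"],s["tool_rot"],s["force"],s["width"])
u=np.array([np.cos(.66),np.sin(.66)]); print("along",(s["eef_pos"][:2]-[596.16,93.87])@u, "F",s["force"][:2]@u)
E
```

```text
14.1333 [615.99865292 104.66404805  34.85411773] [-3.14139975e+00  2.58103261e-03  6.63892899e-01] [-6.1291922  -3.51380145  5.77047936] 55.2026381956152
along 22.290394451523095 F -6.996385109236748
```

move_arm:
  rows: "0.01 0 -0.001 0 0 0 1;0.02 0 -0.002 0 0 0 1;0.028 0 -0.002 0 0 0 1;0.036 0 -0.002 0 0 0 1;0.036 0 -0.002 0 0 0 1;0.036 0 -0.002 0 0 0 1;0.036 0 -0.002 0 0 0 1"

```text
clock: 14.72
eef_pos: [621.9, 109.3, 35.1]
tool_rot: [-3.14, 0.008, 0.663]
force: [-12.1, -6.9, 8.2]
width: 55.1
gripper_force: 66.7
```

```bash
python3 - <<'E'
from h import *
import pickle
s=read_state();print(s["clock"],s["eef_pos"],s["tool_rot"],s["force"],s["width"])
u=np.array([np.cos(.66),np.sin(.66)]); print("along",(s["eef_pos"][:2]-[596.16,93.87])@u, "F",s["force"][:2]@u)
d=get_image("wrist"); pickle.dump((s,d),open("w8.pkl","wb"))
cv2.imwrite("pics/w8.png",cv2.resize(d["img"][:360,80:560,::-1],(800,600),interpolation=cv2.INTER_CUBIC))
E
```

```text
14.7167 [621.8715839  109.25453274  35.05767412] [-3.13989635  0.00793491  0.66297403] [-12.06991857  -6.92410307   8.19151753] 55.07866081557543
along 29.744467825237685 F -13.780426183791617
```

View pics/w8.png

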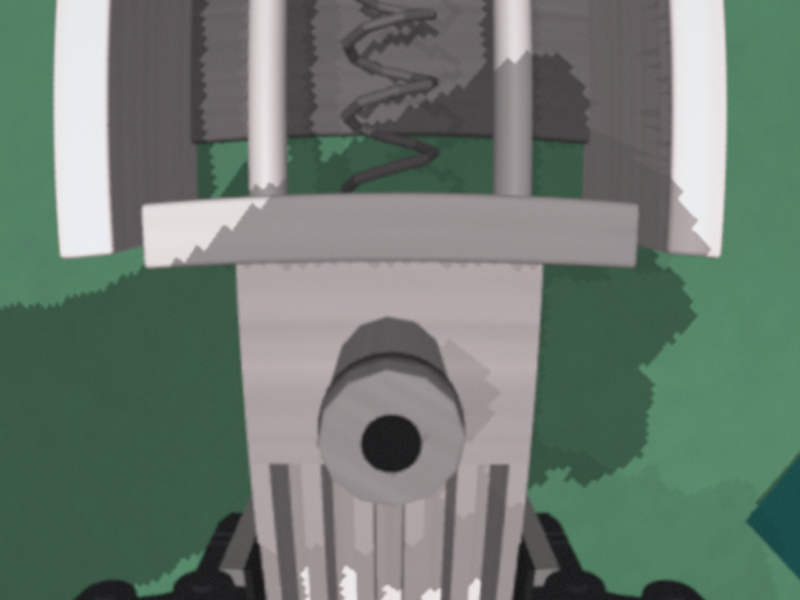

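The plate's front edge runs (146,267)–(637,266) and the cheek ends are at (62,258) and (722,257). The contact is square and central.

```bash
python3 - <<'E'
from h import *
import pickle
s,d=pickle.load(open("w8.pkl","rb"))
P=lambda x,y,z: wrist_ray(d,s,(80+x*.6-.2,y*.6-.2),z)
M=R.from_euler("xyz",s["tool_rot"])
T=lambda p:M.inv().apply(p-s["eef_pos"]).round(1)
for n,p in dict(p1=P(146,267,56),p2=P(637,266,56),c1=P(62,258,56),c2=P(722,257,56),h1=P(237,264,52),h2=P(543,264,52)).items(): print(n,T(p))
E
```

```text
p1 [ 70.1 -44.9 -21.4]
p2 [ 70.2  44.6 -21.6]
c1 [ 72.9 -62.8 -21.4]
c2 [ 73.1  62.8 -21.6]
h1 [ 69.4 -28.5 -17.4]
h2 [ 69.4  27.6 -17.5]
```

move_arm:
  rows: "0.006 0 0 0 0 0 1;0.011 0 -0.001 0 0 0 1;0.011 0 -0.001 0 0 0 1;0.011 0 -0.001 0 0 0 1;0.011 0 -0.001 0 0 0 1;0.011 0 -0.001 0 0 0 1;0.011 0 -0.001 0 0 0 1;0.011 0 -0.001 0 0 0 1"

```text
clock: 15.43
eef_pos: [623.6, 110.6, 35.1]
tool_rot: [-3.139, 0.01, 0.663]
force: [-12.2, -9.4, 8.8]
width: 55.0
gripper_force: 66.6
```

```bash
python3 - <<'E'
from h import *
s=read_state();print(s["clock"],s["eef_pos"],s["tool_rot"],s["force"],s["width"],s["gripper_force"])
u=np.array([np.cos(.66),np.sin(.66)]); print("along",(s["eef_pos"][:2]-[596.16,93.87])@u, "F",s["force"][:2]@u)
E
```

```text
15.4333 [623.55312237 110.63677447  35.14841966] [-3.1392816   0.00983113  0.66271979] [-12.17194499  -9.44696502   8.82523659] 55.00640101450697 66.56319748610258
along 31.920345854340578 F -15.407835439142453
```

```bash
python3 -c "
from cell import *
print(finish_job())"
```

```text
the job is handed in; nothing more can be done
None
```

The job is handed in at about 15.5 s: the probe is fully home in the well, and the gripped heat sink holds the plate back about 15 mm (roughly 9 N by the spring rate), square and central. The hand-in call did not return a verdict.

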